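Shim the weighing stand level

ROBOT

A 6-joint arm with a two-finger parallel gripper is mounted at the origin on a cart in front of the work surface, level with it; the furniture and walls round the work are solid. World frame = base frame: x ahead of the robot, y to its left, z up, the work surface at z = 0. Lengths are in mm, angles in degrees, forces in N, time in s.
With the tool pointing down it reaches from about 275 to 825 mm from the base axis. Payload 5.2 kg.
Tool frame: the origin (TCP) lies at the very end of the fingers, on their centre line; the grasp point (between the pads) lies 19 mm behind it (manip.grip_point_offset is the z of the grasp point in the tool frame, in mm); z points along the fingers, y is the line along which they close (so a half turn about z gives the same grasp; the last joint's range is limited). The gripper opens to 93 mm and grips with 3 to 60 N. Pads are 15 mm wide; open, the fingers measure 128 mm over their backs; the gripper's body (75 mm by 188 mm) begins 65 mm behind the grasp point.
Start: joints at [53.755, 14.817, 87.949, -0, 77.235, -11.62], TCP at [229.158, 499.991, 218.653] pointing down, gripper open.
Joint ranges: [-179.93, 179.93], [-52.35, 119.4], [10.71, 147.94], [-69.91, 249.91], [12.55, 155.21], [-178.61, 178.61]. Speed limits (degrees/s): [147.25, 147.25, 180, 180, 180, 180].

INTERFACE

Orientations are given as a 3x3 rotation matrix whose columns are the frame's x, y, z axes.
In Python, from cell import monitor, imaging, order, manip gives the robot as it stands.
- The arm moves only by the tool jog_arm, never from a script. Its argument "series" is a list of rows, each an object of numbers: "dx", "dy", "dz": the shift along the tool's x, y, z scaled (see below); "rx", "ry", "rz": the turn, a rotation vector about the tool's x, y, z scaled (see below); "hand": the opening, from -1 (shut) to 1 (fully open). In form: [{"dx": .., "dy": .., "dz": .., "rx": .., "ry": .., "rz": .., "hand": ..}, ...]. A call has exactly 5 rows; each row shifts and turns the commanded pose from where the row before left it, along the tool's axes as they then stand; what a row does not reach is not made up. The controller multiplies each number of a shift by 0.04 m and each number of a turn by 4 degrees. A row lasts 1/12 s, in which the tool goes at most 41.7 mm and 7.16 degrees, less where a joint would pass 70% of its speed; a pose out of reach is approached as far as the arm can. A call with a number of a shift or a turn outside -1 to 1 is refused whole. A call with a gripper value outside its range is refused whole. The fingers move at their own pace and stop on an object; "squeeze" is the grip in N (left out, the last holds). Time passes only in rows, so rows that do not move let the fingers close, or fill a call up. It gives the time, the measured TCP pose, the force, the opening and the grip force at its end, in the units of the state.
- monitor.get_obs(): the state, without advancing time (a new reading comes with each control period).
- imaging.snapshot(name): name is "scene" or "side" or "wrist"; returns a dict with "pixels" (420x560x3 uint8, blue, green, red), "range_z" (420x560 float32, mm along the optical axis (not along the pixel's ray), 0 where there is no reading), "K" (3x3 intrinsics, pixels), "T" (4x4, takes a point from camera to world coordinates); the wrist camera has in their place "T_tool_cam" (4x4, takes a point from camera to tool coordinates, whose origin is the TCP and whose axes are the flange's). Camera axes: x right, y up, looking along -z (the intrinsics and any distortion apply to the point x, -y, -z); pixel columns grow to the right and rows downward; lengths in mm; the calibration is good to about 2 mm. A picture is of the moment at which its call begins: read the wrist's pose just before it.
- order.hand_in(): hands the job in; it is judged then, once.
The state is a dict: "clock": time; "joints": joint angles; "dq": joint speeds; "joint_torque": joint torques, N m; "tcp_pos": TCP position; "orientation": TCP orientation; "force": force on the tool from outside, world axes, zero at the start; "ft_torque": the same for the moment, N m; "opening": finger opening in mm; "grasp_force": force on a finger pad.
Only numpy, scipy, OpenCV 4.12 (cv2) and the standard library are available. Lean on these libraries where they do the work, as an engineer would, in place of code of your own. Each camera call takes 0.05 s, during which the arm holds its last target. There are 200 camera calls.

TASK

The small levelling stand that carries the round white scale has one low corner. Slide the tapered wedge (not the flat packer of the same length) thin end first through the guide shoe under that corner, and push it in gently until the bubble of the level on the plate sits centred between its two lines, without jacking the corner well past level; then let go and leave the wedge carrying the corner. Do not push or lift the plate or frame with the gripper, and leave the flat packer, the white pot and the brown bottle where they are.

Things in the scene. Friction and masses are not known exactly. Their poses are not given: they have to be found in the camera images.
- wedge_grip (a point): Centre of the grip block of the loose aluminium wedge: block 40 long x 30 wide x 30 high with dark side grooves, this point 15 above the flat underside. x points to the thin end, y across, z up. The ramp begins 20 ahead of this point, 23 thick, and falls straight to 2 thick at the tip 160 ahead (slope 0.15). Lies flat on the worktop at the start.
- packer_grip (a point): Centre of the grip block of the flat packer: same block and outline as the wedge, but its tongue is 12 thick all along. Not used; leave it alone. Wedge and packer may swap places. Axes as for the wedge.
- shoe (a point): Point on the worktop straight below the low corner's foot, midway between the two steel cheeks of the guide shoe. The wedge is pushed flat along the worktop in +y (in under the plate), thin end first; x across, z up. Cheeks 15 high, 37 apart, from 13 before to 13 behind this point; short flared lead-ins begin 26 before it. Beyond the foot the way is free for 150.
- plate: Aluminium plate 200 x 230 x 10 with scale and level; origin on its hinge, 200 behind shoe, 34 up; reaches 15 before the foot. Rests on a stop 0.03 rad low; upper stop 0.02 rad high. Its foot (ball, radius 7) ends about 12.5 over the worktop when level, 6.5 at the start, each +-3.5 as it is screwed out (unmeasured). Load on the foot 3 to 7 N; pushing the wedge takes about 4 to 14 N.
- bubble (a joint): Where the bubble stands along the vial of the black bar level, in m: 0 = centred between the two dark lines; positive = towards the hinge (+y of shoe), the corner is still too low; negative = too high. About 0.032 at the start. The bubble (18 long) moves about 5.3 mm per mm that the corner rises, so about 0.8 mm per mm of wedge travel under load.
- vial_mid (a point): Top middle of the level's vial, between its two dark lines; y along the vial, parallel to the pushing direction. The level is 124 long and 26 wide, its top about 66 above the worktop.
- wedge: The wedge (180 x 30, 0.26 kg); origin on its underside, under its middle, 70 ahead of wedge_grip; x to the thin end, z up.
- packer: The flat packer; origin under its centre, as for the wedge.
- stand: The levelling stand, frame fixed to the worktop, with all it carries (plate, round white scale, level, foot); origin on the worktop. shoe lies at x = -55, y = -100 in its frame, same axes.
- cement_pot: White pot with a screw lid, 47 wide, 40 high; a bystander. Origin at its underside.
- amber_bottle: Brown bottle, 42 wide, 85 high; a bystander. Origin at its underside.

How it is judged:
By the outcome, as a careful person would: the job done as asked, in the order asked, and still so for the second after the job is handed in, with the robot touching nothing.
It also fails if it takes over 43 s, if anything falls off the work surface, if the arm or the gripper's body presses on something with over 40 N, if the wrist force passes 120 N, or if a joint passes its speed limit or range.

## Working session

There is one attempt and no reset: what is moved stays moved. The work goes in short steps, Python scripts to look and compute and a tool call to move; the robot and the scene stay as the last step left them, time stands still between calls to the robot, and variables do not carry over. Pictures are saved under pics/ and viewed, at most 10 in all, crops included, and the job is handed in when it is done.

Besides the shell and the picture viewer there is one more tool, called after ">>>" as a command line: name --argument value ..., lists and objects as JSON in quotes. jog_arm: Moves the arm, as the interface text tells. Its arguments: {"type":"object","properties":{"series":{"type":"array","items":{"type":"object","properties":{"dx":{"type":"number","minimum":-1,"maximum":1},"dy":{"type":"number","minimum":-1,"maximum":1},"dz":{"type":"number","minimum":-1,"maximum":1},"rx":{"type":"number","minimum":-1,"maximum":1},"ry":{"type":"number","minimum":-1,"maximum":1},"rz":{"type":"number","minimum":-1,"maximum":1},"hand":{"type":"number"}}}},"squeeze":{"type":"number"}},"required":["series"]}

```bash
mkdir -p pics; cat > h.py <<'E'
import numpy as np, cv2
from cell import monitor, imaging, order, manip
def snap(name):
    o=monitor.get_obs(); s=imaging.snapshot(name)
    if name=='wrist':
        T=np.eye(4);T[:3,:3]=np.array(o['orientation']);T[:3,3]=o['tcp_pos'];s['T']=T@np.array(s['T_tool_cam'])
    np.savez(f'{name}.npz',**{k:np.array(s[k]) for k in('pixels','range_z','K','T')})
    return s
def load(name): return dict(np.load(f'{name}.npz'))
def pt(s,u,v,z=None):
    "world point of pixel; z: plane height, else depth"
    K,T=s['K'],s['T']; r=np.array([(u-K[0,2])/K[0,0],-(v-K[1,2])/K[1,1],-1.])
    if z is None:
        p=s['range_z'][int(v)-1:int(v)+2,int(u)-1:int(u)+2]; d=np.median(p[p>0])
    else: d=(z-T[2,3])/(T[:3,:3]@r)[2]
    return T[:3,:3]@(r*d)+T[:3,3]
def show(n,s,crop=None,k=1):
    i=s['pixels']
    if crop: x0,y0,x1,y1=crop; i=i[y0:y1,x0:x1]
    cv2.imwrite(f'pics/{n}.png',cv2.resize(i,None,fx=k,fy=k,interpolation=cv2.INTER_CUBIC))
E
python3 - <<'E'
from h import *
a=snap('scene');b=snap('side');snap('wrist')
show('scene0',a,k=1.4)
show('side0',b,k=1.4)
o=monitor.get_obs();print(o); print(manip.grip_point_offset, a['T'],b['T'],a['K'])
E
```

```text
{'clock': 0.15, 'joints': array([ 5.37532701e+01,  1.48508281e+01,  8.79961743e+01,  5.34119133e-05,
        7.72338927e+01, -1.16183394e+01]), 'dq': array([-0.09890892, -0.15010926, -0.18749306,  0.02950085, -0.05393867,
       -0.01414538]), 'joint_torque': array([ 3.05203037e-03, -4.37642634e+01, -2.84235799e+01,  7.21517019e-02,
        3.78388551e-02, -7.86407645e-05]), 'tcp_pos': array([228.92134709, 499.64251786, 218.00127362]), 'orientation': array([[-9.09029522e-01,  4.16730885e-01, -8.35529869e-04],
       [ 4.16731625e-01,  9.09028854e-01, -1.13811768e-03],
       [ 2.85231970e-04, -1.38277429e-03, -9.99999003e-01]]), 'force': array([0.37735485, 0.84049372, 0.70165477]), 'ft_torque': array([-0.00541218,  0.03210788, -0.0295238 ]), 'grasp_force': 0.0, 'opening': 93.4451288840224}
-18.8 [[ 7.98411737e-01  4.41066104e-01 -4.09877286e-01 -1.96222291e+02]
 [-6.02000346e-01  5.71652608e-01 -5.57502358e-01 -1.02253163e+03]
 [-1.15879736e-02  6.91862695e-01  7.21936099e-01  1.38912652e+03]
 [ 0.00000000e+00  0.00000000e+00  0.00000000e+00  1.00000000e+00]] [[-9.97991811e-01  3.92862154e-02 -4.96884151e-02  4.70998808e+02]
 [-6.32464480e-02 -5.74711547e-01  8.15908405e-01  9.38267408e+02]
 [ 3.49744741e-03  8.17412522e-01  5.76042131e-01  7.14965928e+02]
 [ 0.00000000e+00  0.00000000e+00  0.00000000e+00  1.00000000e+00]] [[534.73641467   0.         284.48605834]
 [  0.         534.73641467 214.75058358]
 [  0.           0.           1.        ]]
```

View pics/scene0.png

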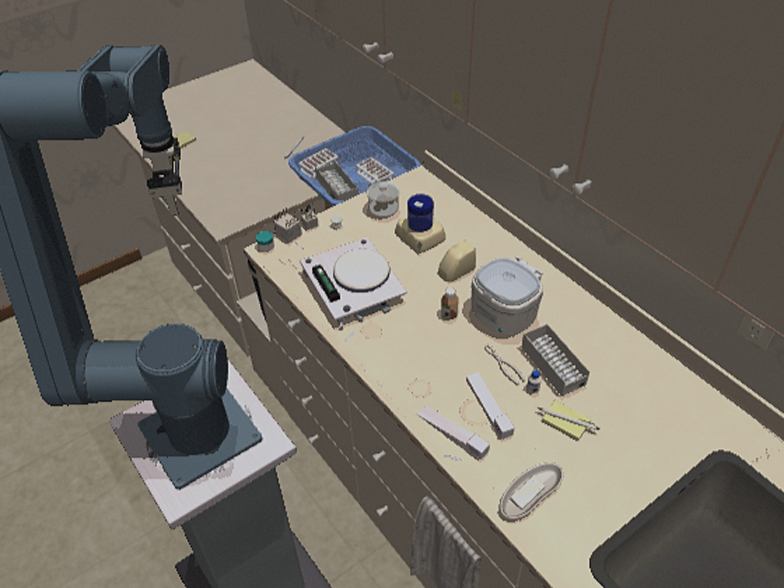

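View pics/side0.png

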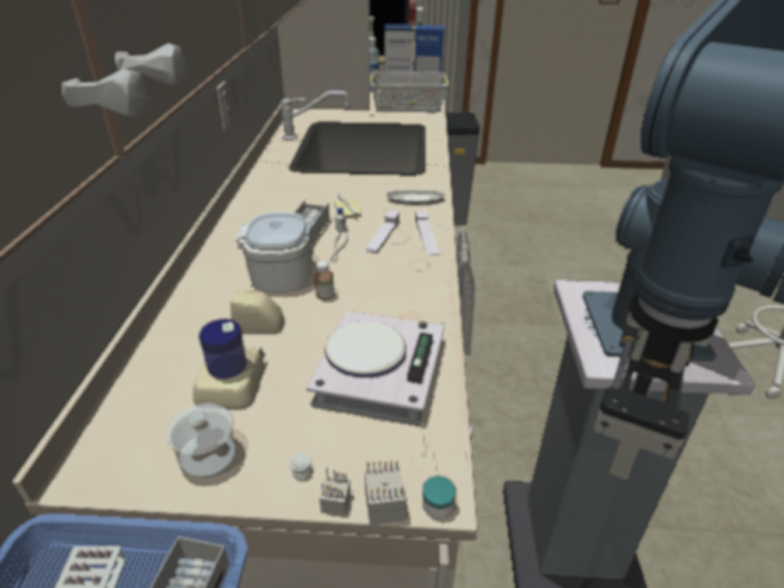

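```bash
python3 - <<'E'
from h import *
a=load('scene');show('c1',a,(285,255,385,335),7)
show('c2',a,(205,165,300,240),8)
for n,u,v in [('w block',477,444),('w tip',421,410),('p block',503,426),('p tip',474,377),('lvl near',334,297),('lvl far',318,268)]:
    print(n,pt(a,u/1.4,v/1.4).round(1))
b=load('side')
for n,u,v in [('lvl a',428,337),('lvl b',414,380),('pl',443,318),('pl',345,318),('pl',315,392),('pl',425,414)]:
    print(n,pt(b,u/1.4,v/1.4).round(1))
E
```

```text
w block [ 454.8 -410.7   28.5]
w tip [ 427.8 -253.3   -0.7]
p block [ 531.  -409.2   25.7]
p tip [ 577.7 -261.3   10.8]
lvl near [445.4 120.6  48.8]
lvl far [464.3 221.7  61.2]
lvl a [438.5 139.7  59. ]
lvl b [461.6 242.9  49.5]
pl [404.8   5.9   1.3]
pl [599.4  66.2  37.6]
pl [627.2 261.5  29. ]
pl [440.7 270.4  -1.3]
```

View pics/c1.png

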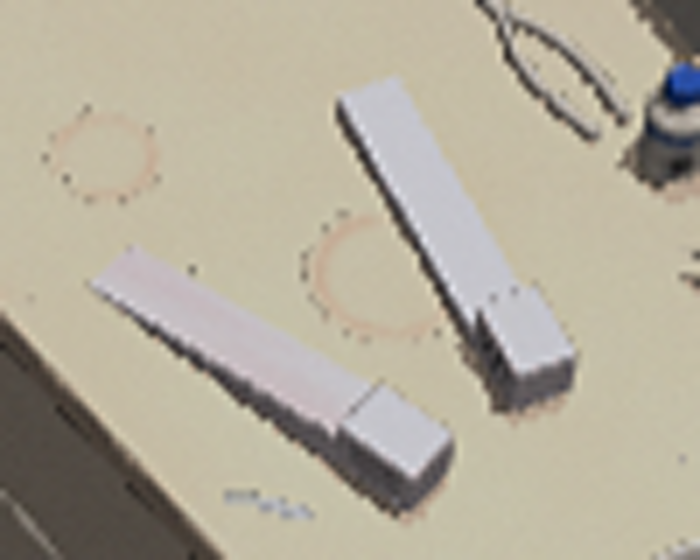

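View pics/c2.png

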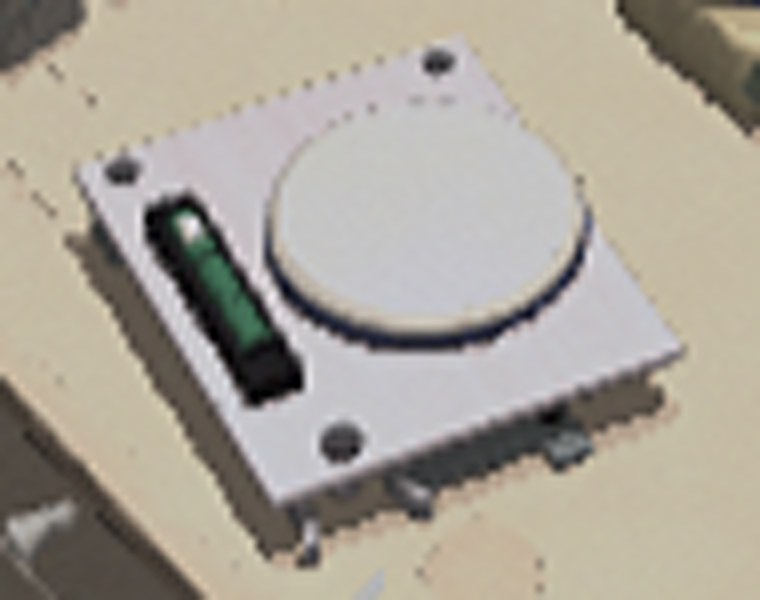

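The left bar (block at c1 px (400,435), tip (110,265)) is tapered, so it is the wedge. The stand's shoe cheeks show at c2 (310,540) and (410,495), and the bubble is at the far end at (190,228).

```bash
cat >> h.py <<'E'
def plan(target,ydeg,n,zfirst=False):
    "print n equal rows to reach target TCP with tool-y at world angle ydeg (tool down)"
    o=monitor.get_obs();p=np.array(o['tcp_pos']);R=np.array(o['orientation'])
    a=np.degrees(np.arctan2(R[1,1],R[0,1])); d=(ydeg-a+180)%360-180
    step=(np.array(target)-p)/n
    for i in range(n):
        t=np.radians(a+d*i/n); y=np.array([np.cos(t),np.sin(t),0]);z=np.array([0,0,-1.]);x=np.cross(y,z)
        print(i,'dx %.3f dy %.3f dz %.3f rz %.3f'%(*[v@step/40 for v in (x,y,z)],-d/n/4))
    print('from',p.round(1),'ang %.1f'%a,'tilt',R[:,2].round(4))
E
python3 - <<'E'
from h import *
a=load('scene')
for z in (15,0):
  for u,v in [(243.8,232.5),(256.3,226.9)]: print(pt(a,u,v,z).round(1))
print(imaging.snapshot('wrist')['T_tool_cam'])
plan((400,-60,220),5,15)
E
```

```text
[421.5  56.7  15. ]
[470.8  51.8  15. ]
[428.3  68.4  -0. ]
[478.1  63.5   0. ]
[[ 1.49111792e-03  9.70645139e-01  2.40511517e-01  6.50531034e+01]
 [ 9.99998582e-01 -1.63566935e-03  4.01389111e-04 -5.95461271e-01]
 [ 7.83003706e-04  2.40510578e-01 -9.70646202e-01 -1.65882949e+02]
 [ 0.00000000e+00  0.00000000e+00  0.00000000e+00  1.00000000e+00]]
0 dx -0.648 dy -0.729 dz -0.003 rz 1.006
1 dx -0.697 dy -0.682 dz -0.003 rz 1.006
2 dx -0.744 dy -0.631 dz -0.003 rz 1.006
3 dx -0.786 dy -0.578 dz -0.003 rz 1.006
4 dx -0.825 dy -0.521 dz -0.003 rz 1.006
5 dx -0.859 dy -0.462 dz -0.003 rz 1.006
6 dx -0.890 dy -0.400 dz -0.003 rz 1.006
7 dx -0.915 dy -0.337 dz -0.003 rz 1.006
8 dx -0.937 dy -0.272 dz -0.003 rz 1.006
9 dx -0.954 dy -0.205 dz -0.003 rz 1.006
10 dx -0.966 dy -0.138 dz -0.003 rz 1.006
11 dx -0.973 dy -0.070 dz -0.003 rz 1.006
12 dx -0.975 dy -0.001 dz -0.003 rz 1.006
13 dx -0.973 dy 0.067 dz -0.003 rz 1.006
14 dx -0.966 dy 0.135 dz -0.003 rz 1.006
from [228.9 499.7 218.1] ang 65.4 tilt [-7.e-04 -9.e-04 -1.e+00]
```

>>> jog_arm --series '[{"dx": -0.43, "dy": -0.73, "rz": 1}, {"dx": -0.48, "dy": -0.7, "rz": 1}, {"dx": -0.53, "dy": -0.66, "rz": 1}, {"dx": -0.57, "dy": -0.63, "rz": 1}, {"dx": -0.61, "dy": -0.58, "rz": 1}]'

```text
invalid input at $.series[0]: expected keys dx, dy, dz, rx, ry, rz, hand
```

>>> jog_arm --series '[{"dx": -0.65, "dy": -0.54, "rz": 1}, {"dx": -0.69, "dy": -0.49, "rz": 1}, {"dx": -0.72, "dy": -0.44, "rz": 1}, {"dx": -0.75, "dy": -0.39, "rz": 1}, {"dx": -0.77, "dy": -0.34, "rz": 1}]'

```text
invalid input at $.series[0]: expected keys dx, dy, dz, rx, ry, rz, hand
```

>>> jog_arm --series '[{"dx": -0.8, "dy": -0.28, "rz": 1}, {"dx": -0.82, "dy": -0.22, "rz": 1}, {"dx": -0.83, "dy": -0.16, "rz": 1}, {"dx": -0.84, "dy": -0.1, "rz": 1}, {"dx": -0.84, "dy": -0.05, "rz": 1}]'

```text
invalid input at $.series[0]: expected keys dx, dy, dz, rx, ry, rz, hand
```

>>> jog_arm --series '[{}, {}, {}, {}, {}]'

```text
invalid input at $.series[0]: expected keys dx, dy, dz, rx, ry, rz, hand
```

```bash
python3 - <<'E'
from h import *
s=snap('wrist');show('w1',s,k=1.4)
o=monitor.get_obs();print(o['clock'],o['tcp_pos'],o['joints'])
E
```

```text
0.25 [228.99478028 499.79662859 218.27475963] [ 5.37555962e+01  1.48361873e+01  8.79767794e+01  1.66073027e-03
  7.72346380e+01 -1.16185889e+01]
```

View pics/w1.png

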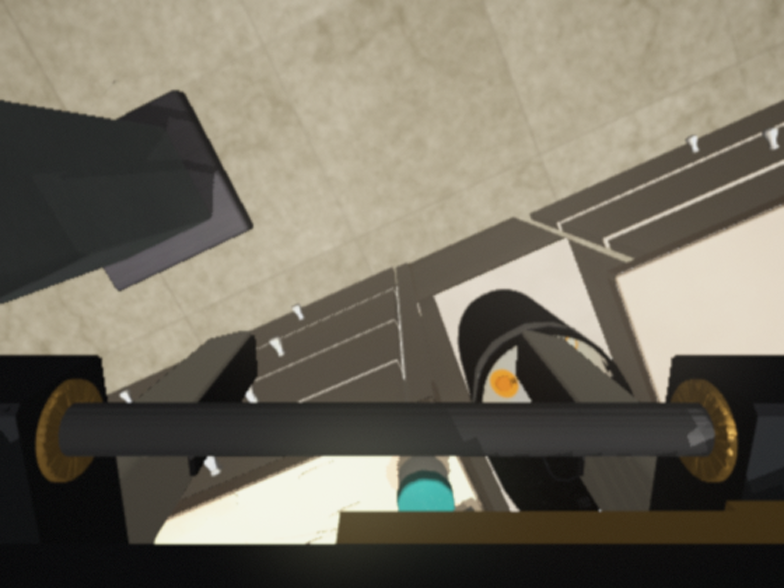

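The wrist picture is from the start pose: the fingers fill the rows below about 400, so the free view lies ahead of the TCP. The moves were refused because every key is required.

>>> jog_arm --series '[{"dx": -0.58, "dy": -0.64, "dz": 0, "rx": 0, "ry": 0, "rz": 1, "hand": 1}, {"dx": -0.62, "dy": -0.6, "dz": 0, "rx": 0, "ry": 0, "rz": 1, "hand": 1}, {"dx": -0.66, "dy": -0.55, "dz": 0, "rx": 0, "ry": 0, "rz": 1, "hand": 1}, {"dx": -0.7, "dy": -0.51, "dz": 0, "rx": 0, "ry": 0, "rz": 1, "hand": 1}, {"dx": -0.73, "dy": -0.46, "dz": 0, "rx": 0, "ry": 0, "rz": 1, "hand": 1}]'

```text
clock: 0.67
tcp_pos: [280.7, 333.9, 218.5]
orientation: [[-0.71, 0.704, 0.0], [0.704, 0.71, -0.0], [-0.0, -0.0, -1.0]]
force: [0.5, 0.3, 0.7]
opening: 93.1
grasp_force: 0.0
```

>>> jog_arm --series '[{"dx": -0.76, "dy": -0.41, "dz": 0, "rx": 0, "ry": 0, "rz": 1, "hand": 1}, {"dx": -0.79, "dy": -0.35, "dz": 0, "rx": 0, "ry": 0, "rz": 1, "hand": 1}, {"dx": -0.81, "dy": -0.3, "dz": 0, "rx": 0, "ry": 0, "rz": 1, "hand": 1}, {"dx": -0.83, "dy": -0.24, "dz": 0, "rx": 0, "ry": 0, "rz": 1, "hand": 1}, {"dx": -0.85, "dy": -0.18, "dz": 0, "rx": 0, "ry": 0, "rz": 1, "hand": 1}]'

```text
clock: 1.08
tcp_pos: [332.0, 168.6, 218.8]
orientation: [[-0.426, 0.905, 0.001], [0.905, 0.426, 0.0], [-0.0, 0.001, -1.0]]
force: [0.9, -0.0, 0.2]
opening: 92.9
grasp_force: 0.0
```

>>> jog_arm --series '[{"dx": -0.86, "dy": -0.12, "dz": 0, "rx": 0, "ry": 0, "rz": 1, "hand": 1}, {"dx": -0.86, "dy": -0.06, "dz": 0, "rx": 0, "ry": 0, "rz": 1, "hand": 1}, {"dx": -0.87, "dy": 0, "dz": 0, "rx": 0, "ry": 0, "rz": 1, "hand": 1}, {"dx": -0.87, "dy": 0.06, "dz": 0, "rx": 0, "ry": 0, "rz": 1, "hand": 1}, {"dx": 0, "dy": 0, "dz": 0, "rx": 0, "ry": 0, "rz": 1, "hand": 1}]'

```text
clock: 1.5
tcp_pos: [375.5, 32.2, 219.0]
orientation: [[-0.084, 0.996, 0.002], [0.996, 0.085, -0.003], [-0.003, 0.001, -1.0]]
force: [0.4, -0.4, -0.1]
opening: 92.7
grasp_force: 0.0
```

```bash
python3 - <<'E'
from h import *
s=snap('wrist');show('w2',s,k=1.4)
o=monitor.get_obs();print(o['clock'],o['tcp_pos'],o['joints'],np.abs(o['dq']).max())
E
```

```text
1.55 [374.43563859  34.52192438 218.73876384] [-1.18344626e+01 -3.88960983e+00  1.09019036e+02 -3.57306481e-02
  7.48359137e+01 -1.64267516e+01] 7.391784375683982
```

View pics/w2.png

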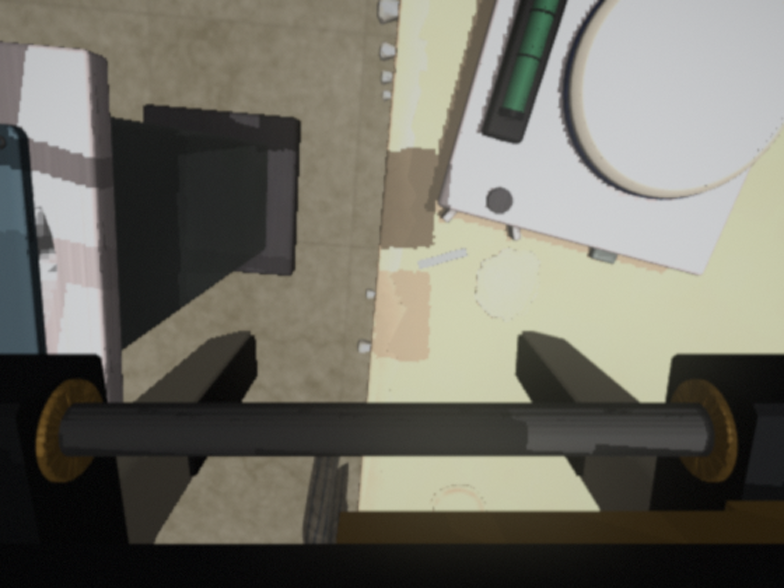

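The plate's front edge runs (441,207) to (698,272), the flare tips are at (447,215) and (515,232), the screw head is over the foot at (499,199), and the level is at the top around (530,60).

```bash
python3 - <<'E'
from h import *
s=load('wrist');k=1.4
L=pt(s,443/k,207/k,32);Rr=pt(s,698/k,271/k,32)
print('dep',pt(s,460/k,205/k),pt(s,680/k,260/k))
print('corners',L.round(1),Rr.round(1),np.linalg.norm(Rr-L))
for u,v in [(447,214),(515,232)]: print('flare',pt(s,u/k,v/k,15).round(1),pt(s,u/k,v/k).round(1))
print('screw',pt(s,499/k,200/k).round(1))
x=(Rr-L)/np.linalg.norm(Rr-L); y=np.array([-x[1],x[0],0])
print('angle',np.degrees(np.arctan2(x[1],x[0])))
print('shoe est plate',L+45*x+15*y)
f=(pt(s,447/k,214/k,15)+pt(s,515/k,232/k,15))/2;print('shoe est flare',f+26*y)
print('level end',pt(s,502/k,138/k,60),pt(s,484/k,132/k,60),pt(s,521/k,141/k,60))
plan((450,-350,200),10,10)
E
```

```text
dep [424.61917268  73.32485211  37.28791346] [586.15840171  48.17095826  37.39714193]
corners [413.6  70.5  32. ] [604.5  40.5  32. ] 193.21733469162425
flare [419.3  64.4  15. ] [419.3  64.4  15.2]
flare [471.7  55.4  15. ] [471.7  55.4  14.9]
screw [449.5  79.4  44.6]
angle -8.945325340183016
shoe est plate [460.42629584  78.35478122  32.        ]
shoe est flare [449.52737988  85.56413759  15.        ]
level end [442.30995929 118.65863079  60.        ] [430.52986512 121.26589752  60.        ] [454.51062691 117.89218626  60.        ]
0 dx -0.973 dy 0.111 dz 0.047 rz -0.135
1 dx -0.974 dy 0.102 dz 0.047 rz -0.135
2 dx -0.975 dy 0.093 dz 0.047 rz -0.135
3 dx -0.976 dy 0.084 dz 0.047 rz -0.135
4 dx -0.977 dy 0.074 dz 0.047 rz -0.135
5 dx -0.978 dy 0.065 dz 0.047 rz -0.135
6 dx -0.978 dy 0.056 dz 0.047 rz -0.135
7 dx -0.979 dy 0.047 dz 0.047 rz -0.135
8 dx -0.979 dy 0.038 dz 0.047 rz -0.135
9 dx -0.979 dy 0.028 dz 0.047 rz -0.135
from [374.4  34.5 218.7] ang 4.6 tilt [ 5.e-04 -7.e-04 -1.e+00]
```

>>> jog_arm --series '[{"dx": -0.98, "dy": 0.11, "dz": 0.05, "rx": 0, "ry": 0, "rz": -0.14, "hand": 1}, {"dx": -0.98, "dy": 0.1, "dz": 0.05, "rx": 0, "ry": 0, "rz": -0.14, "hand": 1}, {"dx": -0.98, "dy": 0.09, "dz": 0.05, "rx": 0, "ry": 0, "rz": -0.14, "hand": 1}, {"dx": -0.98, "dy": 0.08, "dz": 0.05, "rx": 0, "ry": 0, "rz": -0.14, "hand": 1}, {"dx": -0.98, "dy": 0.07, "dz": 0.05, "rx": 0, "ry": 0, "rz": -0.14, "hand": 1}]'

```text
clock: 1.97
tcp_pos: [413.6, -156.0, 208.7]
orientation: [[-0.146, 0.989, 0.0], [0.989, 0.146, 0.0], [0.0, 0.0, -1.0]]
force: [0.8, -0.6, -0.1]
opening: 92.8
grasp_force: 0.0
```

>>> jog_arm --series '[{"dx": -0.98, "dy": 0.07, "dz": 0.05, "rx": 0, "ry": 0, "rz": -0.14, "hand": 1}, {"dx": -0.98, "dy": 0.06, "dz": 0.05, "rx": 0, "ry": 0, "rz": -0.14, "hand": 1}, {"dx": -0.98, "dy": 0.05, "dz": 0.05, "rx": 0, "ry": 0, "rz": -0.14, "hand": 1}, {"dx": -0.98, "dy": 0.04, "dz": 0.05, "rx": 0, "ry": 0, "rz": -0.14, "hand": 1}, {"dx": -0.5, "dy": 0.03, "dz": 0, "rx": 0, "ry": 0, "rz": -0.14, "hand": 0.5}]'

```text
clock: 2.38
tcp_pos: [452.2, -331.4, 199.8]
orientation: [[-0.191, 0.982, -0.0], [0.982, 0.191, -0.001], [-0.001, -0.0, -1.0]]
force: [0.4, -0.0, 0.2]
opening: 89.6
grasp_force: 0.0
```

```bash
python3 - <<'E'
from h import *
snap('scene'); s=snap('wrist');show('w3',s,k=1.4)
o=monitor.get_obs();print(o['clock'],o['tcp_pos'],o['joints'],np.abs(o['dq']).max())
E
```

```text
2.4833 [ 452.16290627 -330.68139479  199.76922391] [-4.75765051e+01  1.66194915e+01  8.82025232e+01 -1.65285306e-02
  7.51843454e+01 -5.85256763e+01] 3.797924507735477
```

View pics/w3.png

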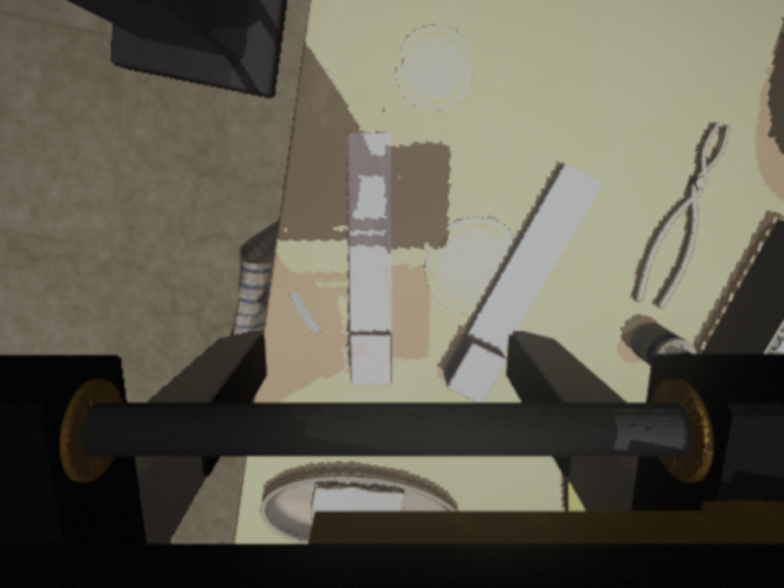

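The wedge's block top has corners (351,332), (390,332), (392,383) and (352,383), and its tip runs from (349,132) to (391,132). The packer's block is 60 px or more to the right.

```bash
python3 - <<'E'
from h import *
s=load('wrist');k=1.4
c=pt(s,371/k,357.5/k,30);t=pt(s,370/k,132/k,2)
print(c,t,np.linalg.norm((t-c)[:2]),pt(s,371/k,357.5/k))
print([pt(s,u/k,v/k,30).round(1) for u,v in [(351,332),(390,332),(392,383),(352,383)]])
a=np.degrees(np.arctan2(*(t-c)[1::-1]));print('wedge ang',a)
print('packer near corner',pt(s,449/k,388/k,30),pt(s,473/k,335/k,30))
plan((c[0],c[1],100),a-90,5)
E
```

```text
[ 456.41490644 -405.96708724   30.        ] [ 425.66748098 -250.94493483    2.        ] 158.04199413427966 [ 456.41143122 -405.93682081   30.07432192]
[array([ 438.7, -389.5,   30. ]), array([ 466.2, -384.2,   30. ]), array([ 475.3, -422.7,   30. ]), array([ 446.4, -428.4,   30. ])]
wedge ang 101.2185684446791
packer near corner [ 517.31516961 -418.54174288   30.        ] [ 525.00493599 -374.94130432   30.        ]
0 dx -0.374 dy -0.051 dz 0.499 rz -0.013
1 dx -0.374 dy -0.051 dz 0.499 rz -0.013
2 dx -0.374 dy -0.051 dz 0.499 rz -0.013
3 dx -0.373 dy -0.052 dz 0.499 rz -0.013
4 dx -0.373 dy -0.052 dz 0.499 rz -0.013
from [ 452.2 -330.7  199.8] ang 11.0 tilt [-3.e-04 -1.e-04 -1.e+00]
```

>>> jog_arm --series '[{"dx": -0.37, "dy": -0.05, "dz": 0.5, "rx": 0, "ry": 0, "rz": -0.01, "hand": 0.25}, {"dx": -0.37, "dy": -0.05, "dz": 0.6, "rx": 0, "ry": 0, "rz": -0.01, "hand": 0.25}, {"dx": -0.37, "dy": -0.05, "dz": 0.8, "rx": 0, "ry": 0, "rz": -0.01, "hand": 0.25}, {"dx": -0.37, "dy": -0.05, "dz": 0.8, "rx": 0, "ry": 0, "rz": -0.01, "hand": 0.25}, {"dx": -0.37, "dy": -0.05, "dz": 0.8, "rx": 0, "ry": 0, "rz": -0.01, "hand": 0.25}]'

```text
clock: 2.9
tcp_pos: [456.6, -401.2, 59.9]
orientation: [[-0.197, 0.98, 0.0], [0.98, 0.197, 0.0], [0.0, 0.0, -1.0]]
force: [-0.4, -0.1, -0.0]
opening: 58.1
grasp_force: 0.0
```

>>> jog_arm --series '[{"dx": 0, "dy": 0, "dz": 0, "rx": 0, "ry": 0, "rz": 0, "hand": 0.25}, {"dx": 0, "dy": 0, "dz": 0, "rx": 0, "ry": 0, "rz": 0, "hand": 0.25}, {"dx": 0, "dy": 0, "dz": 0.4, "rx": 0, "ry": 0, "rz": 0, "hand": 0.25}, {"dx": 0, "dy": 0, "dz": 0.4, "rx": 0, "ry": 0, "rz": 0, "hand": 0.25}, {"dx": 0, "dy": 0, "dz": 0, "rx": 0, "ry": 0, "rz": 0, "hand": 0.25}]'

```text
clock: 3.32
tcp_pos: [456.0, -400.4, 28.7]
orientation: [[-0.195, 0.981, -0.001], [0.981, 0.195, 0.002], [0.002, -0.001, -1.0]]
force: [-1.0, 0.7, -0.4]
opening: 58.4
grasp_force: 0.0
```

```bash
python3 - <<'E'
from h import *
o=monitor.get_obs();print(o['clock'],o['opening'],o['force'])
plan((456.4,-406,4.5),11.2,2)
E
```

```text
3.3167 58.35662434444088 [-1.01799584  0.69569958 -0.39973027]
0 dx -0.070 dy -0.009 dz 0.303 rz 0.009
1 dx -0.070 dy -0.009 dz 0.303 rz 0.009
from [ 456.  -400.4   28.7] ang 11.3 tilt [-8.0e-04  1.6e-03 -1.0e+00]
```

>>> jog_arm --series '[{"dx": -0.07, "dy": 0, "dz": 0.3, "rx": 0, "ry": 0, "rz": 0, "hand": 0.25}, {"dx": -0.07, "dy": 0, "dz": 0.3, "rx": 0, "ry": 0, "rz": 0, "hand": 0.25}, {"dx": 0, "dy": 0, "dz": 0, "rx": 0, "ry": 0, "rz": 0, "hand": 0.25}, {"dx": 0, "dy": 0, "dz": 0, "rx": 0, "ry": 0, "rz": 0, "hand": -1}, {"dx": 0, "dy": 0, "dz": 0, "rx": 0, "ry": 0, "rz": 0, "hand": -1}]' --squeeze 30

```text
clock: 3.73
tcp_pos: [457.2, -408.3, 5.1]
orientation: [[-0.194, 0.981, 0.0], [0.981, 0.194, -0.0], [-0.0, 0.0, -1.0]]
force: [-0.1, 0.4, 0.3]
opening: 49.0
grasp_force: 0.0
```

>>> jog_arm --series '[{"dx": 0, "dy": 0, "dz": 0, "rx": 0, "ry": 0, "rz": 0, "hand": -1}, {"dx": 0, "dy": 0, "dz": 0, "rx": 0, "ry": 0, "rz": 0, "hand": -1}, {"dx": 0, "dy": 0, "dz": 0, "rx": 0, "ry": 0, "rz": 0, "hand": -1}, {"dx": 0, "dy": 0, "dz": 0, "rx": 0, "ry": 0, "rz": 0, "hand": -1}, {"dx": 0, "dy": 0, "dz": 0, "rx": 0, "ry": 0, "rz": 0, "hand": -1}]'

```text
clock: 4.15
tcp_pos: [457.0, -408.5, 5.1]
orientation: [[-0.194, 0.981, 0.0], [0.981, 0.194, -0.001], [-0.001, 0.0, -1.0]]
force: [-2.3, 0.4, 2.4]
opening: 29.7
grasp_force: 29.9
```

```bash
python3 - <<'E'
from h import *
# standoff: grip point 215 before shoe
sh=np.array([449.5,85]);p=np.array([0.162,0.987]);p/=np.linalg.norm(p)
o=monitor.get_obs();print(o['clock'],o['opening'],o['force'],o['grasp_force'])
t=sh-215*p;print(t); plan((*t,o['tcp_pos'][2]),-9.3,10)
E
```

```text
4.15 29.663494389300492 [-2.27717091  0.38787362  2.41901114] 29.946656674146652
[ 414.67719017 -127.16119324]
0 dx 0.711 dy 0.032 dz 0.000 rz 0.512
1 dx 0.711 dy 0.007 dz 0.000 rz 0.512
2 dx 0.711 dy -0.018 dz 0.000 rz 0.512
3 dx 0.710 dy -0.044 dz 0.000 rz 0.512
4 dx 0.708 dy -0.069 dz 0.000 rz 0.512
5 dx 0.705 dy -0.094 dz 0.000 rz 0.512
6 dx 0.701 dy -0.120 dz 0.000 rz 0.512
7 dx 0.696 dy -0.144 dz 0.000 rz 0.512
8 dx 0.691 dy -0.169 dz 0.000 rz 0.512
9 dx 0.684 dy -0.194 dz 0.000 rz 0.512
from [ 457.  -408.5    5.1] ang 11.2 tilt [ 2.e-04 -7.e-04 -1.e+00]
```

>>> jog_arm --series '[{"dx": 0.71, "dy": 0.03, "dz": 0, "rx": 0, "ry": 0, "rz": 0.5, "hand": -1}, {"dx": 0.71, "dy": 0, "dz": 0, "rx": 0, "ry": 0, "rz": 0.5, "hand": -1}, {"dx": 0.71, "dy": -0.02, "dz": 0, "rx": 0, "ry": 0, "rz": 0.5, "hand": -1}, {"dx": 0.71, "dy": -0.04, "dz": 0, "rx": 0, "ry": 0, "rz": 0.5, "hand": -1}, {"dx": 0.71, "dy": -0.07, "dz": 0, "rx": 0, "ry": 0, "rz": 0.5, "hand": -1}]'

```text
clock: 4.57
tcp_pos: [435.7, -267.5, 5.1]
orientation: [[-0.018, 1.0, 0.002], [1.0, 0.018, -0.002], [-0.002, 0.002, -1.0]]
force: [-0.4, -2.1, -0.3]
opening: 29.7
grasp_force: 29.9
```

>>> jog_arm --series '[{"dx": 0.7, "dy": -0.09, "dz": 0, "rx": 0, "ry": 0, "rz": 0.5, "hand": -1}, {"dx": 0.7, "dy": -0.12, "dz": 0, "rx": 0, "ry": 0, "rz": 0.5, "hand": -1}, {"dx": 0.7, "dy": -0.15, "dz": 0, "rx": 0, "ry": 0, "rz": 0.5, "hand": -1}, {"dx": 0.6, "dy": -0.17, "dz": 0, "rx": 0, "ry": 0, "rz": 0.5, "hand": -1}, {"dx": 0, "dy": 0, "dz": 0, "rx": 0, "ry": 0, "rz": 0.5, "hand": -1}]'

```text
clock: 4.98
tcp_pos: [416.3, -155.1, 5.0]
orientation: [[0.153, 0.988, -0.0], [0.988, -0.153, 0.001], [0.001, -0.001, -1.0]]
force: [-0.7, 3.0, 2.1]
opening: 29.7
grasp_force: 30.0
```

```bash
python3 - <<'E'
from h import *
s=snap('wrist');show('w4',s,k=1.4)
o=monitor.get_obs();print(o['clock'],o['tcp_pos'],o['opening'],o['force'],o['grasp_force'])
E
```

```text
5.0333 [ 416.76432181 -156.4027031     5.02897255] 29.628387723837914 [-0.01261141  3.36137729  4.08124711] 29.973856061697006
```

View pics/w4.png

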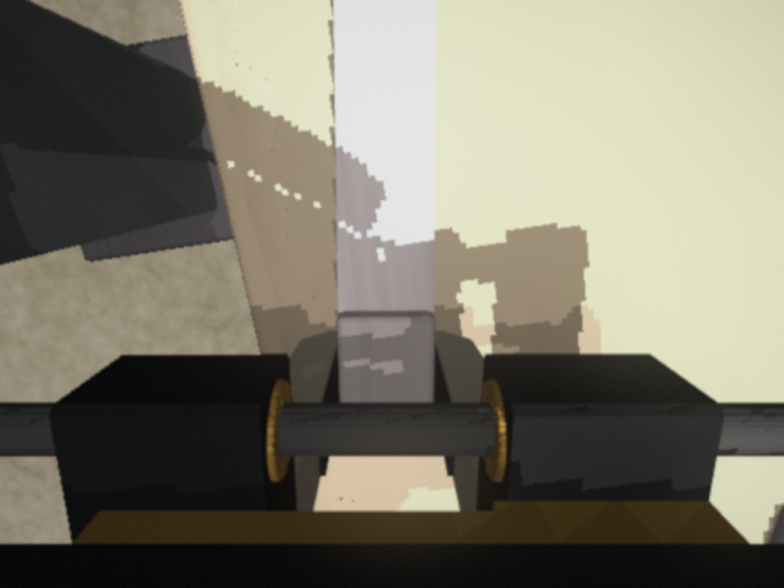

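The wedge sits straight in the jaws (edges at about x=335 and 434, block from row 313). I'll refine the stand angle from the saved images, then line up.

```bash
python3 - <<'E'
from h import *
# plate-top points from scene depth (last snap, arm away): fit rectangle
a=load('scene');K,T=a['K'],a['T'];v,u=np.mgrid[:420,:560];d=a['range_z']
P=np.stack([(u-K[0,2])/K[0,0]*d,-(v-K[1,2])/K[1,1]*d,-d],-1)@T[:3,:3].T+T[:3,3]
m=(d>0)&(P[...,2]>24)&(P[...,2]<100)&(abs(P[...,0]-520)<160)&(P[...,1]>20)&(P[...,1]<330)
n,lab,st,c=cv2.connectedComponentsWithStats(m.astype(np.uint8))
i=1+np.argmax(st[1:,4]);q=P[lab==i]
print(cv2.minAreaRect(q[:,:2].astype(np.float32)),q.mean(0))
# level end corners in scene and side, ang
b=load('side')
L=[pt(b,x/1.4,y/1.4,64) for x,y in [(426,335),(413,381)]];print(L,np.degrees(np.arctan2(*(L[1]-L[0])[1::-1])))
sh=np.array([449.5,85]);p=np.array([0.162,0.987]);p/=np.linalg.norm(p)
plan((*(sh-205*p),5),-9.4,3)
E
```

```text
((528.2942504882812, 165.74632263183594), (238.1512451171875, 201.79827880859375), 80.39759826660156) [518.24213288 149.8474934   48.65076305]
[array([442.37559412, 140.33149255,  64.        ]), array([463.35808668, 260.45401664,  64.        ])] 80.09178132585026
0 dx 0.321 dy -0.054 dz 0.000 rz 0.040
1 dx 0.321 dy -0.055 dz 0.000 rz 0.040
2 dx 0.321 dy -0.056 dz 0.000 rz 0.040
from [ 416.8 -156.4    5. ] ang -8.9 tilt [-4.0e-04  1.1e-03 -1.0e+00]
```

>>> jog_arm --series '[{"dx": 0.32, "dy": -0.06, "dz": 0, "rx": 0, "ry": 0, "rz": 0.06, "hand": -1}, {"dx": 0.32, "dy": -0.06, "dz": 0, "rx": 0, "ry": 0, "rz": 0.06, "hand": -1}, {"dx": 0.32, "dy": -0.06, "dz": 0, "rx": 0, "ry": 0, "rz": 0.06, "hand": -1}, {"dx": 0, "dy": 0, "dz": 0, "rx": 0, "ry": 0, "rz": 0, "hand": -1}, {"dx": 0, "dy": 0, "dz": 0, "rx": 0, "ry": 0, "rz": 0, "hand": -1}]'

```text
clock: 5.45
tcp_pos: [416.8, -119.4, 5.0]
orientation: [[0.165, 0.986, 0.001], [0.986, -0.165, 0.001], [0.001, 0.001, -1.0]]
force: [0.6, 5.3, 7.6]
opening: 29.6
grasp_force: 30.0
```

```bash
cat >> h.py <<'E'
SH=np.array([449.8,85.5]);PD=np.array([0.167,0.986])
def rel():
    o=monitor.get_obs();d=np.array(o['tcp_pos'])[:2]-SH;R=o['orientation']
    print('t %.2f along %.1f lat %.1f z %.1f ang %.2f'%(o['clock'],d@PD,d@[PD[1],-PD[0]],o['tcp_pos'][2],np.degrees(np.arctan2(R[1,1],R[0,1]))),
     'push %.1f side %.1f up %.1f'%(o['force'][:2]@PD,o['force'][:2]@[PD[1],-PD[0]],o['force'][2]),'grip %.1f'%o['grasp_force'])
E
python3 -c "
from h import *
rel()
b=snap('side')
# bubble profile along vial: sample line in world at z=64 between level ends
show('lv',b,(280,225,325,285),9)"
```

```text
t 5.45 along -207.5 lat 1.7 z 5.0 ang -9.49 push 5.3 side -0.3 up 7.6 grip 30.0
```

View pics/lv.png

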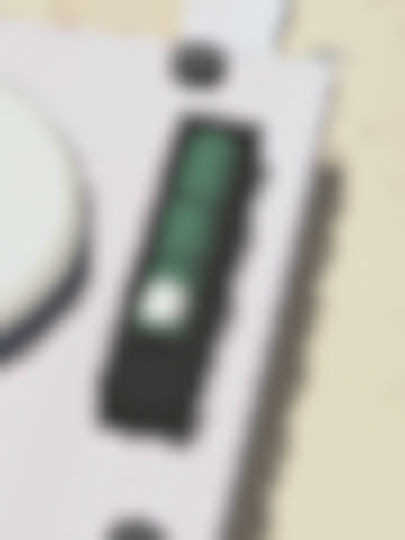

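The side crop shows the level with the bubble at its hinge end at crop (163,300), dark lines near (188,200) and just above the bubble, and the wedge tip at the top heading for the shoe. I'll sample the vial profile numerically from here.

```bash
cat >> h.py <<'E'
def proj(s,P):
    q=(np.asarray(P)-s['T'][:3,3])@s['T'][:3,:3]; K=s['K']
    return K[0,2]+K[0,0]*q[...,0]/-q[...,2], K[1,2]+K[1,1]*q[...,1]/q[...,2]
def prof(s,b0,S):
    P=np.concatenate([b0[:2]+np.outer(S,PD),np.full((len(S),1),64.)],1)
    u,v=proj(s,P);return cv2.remap(s['pixels'].astype(np.float32),u.astype(np.float32)[None],v.astype(np.float32)[None],cv2.INTER_LINEAR)[0]
def bub(verbose=False):
    s=snap('side');S=np.arange(-90,20,1.);c=prof(s,B0,S);w=np.clip(c[:,2]-120,0,None)
    print('bubble s %.1f'%((w@S)/max(w.sum(),1e-6)),'peak',c[:,2].max())
    if verbose:
        for i in range(0,len(S),3): print(int(S[i]),c[i].astype(int))
E
python3 - <<'E'
import h; from h import *
b=load('side');B0=pt(b,280+163/9,225+300/9,64);print(B0.tolist())
open('h.py','a').write(f'B0=np.array({B0.round(1).tolist()})\n');h.B0=B0
h.bub(True)
print('shoe px',(np.array(proj(b,[*SH,0]))-[280,225])*9,'tip', (np.array(proj(b,[*(SH+PD*-45),2]))-[280,225])*9)
E
```

```text
[456.9282090498426, 212.97908752276214, 64.0]
bubble s -35.7 peak 215.78125
-90 [214 211 215]
-87 [213 210 214]
-84 [189 186 190]
-81 [152 150 153]
-78 [114 115 113]
-75 [86 96 82]
-72 [ 87 103  78]
-69 [ 93 113  80]
-66 [ 98 120  84]
-63 [100 122  85]
-60 [100 122  85]
-57 [100 122  85]
-54 [100 123  85]
-51 [ 99 121  84]
-48 [ 94 114  81]
-45 [ 91 110  79]
-42 [ 91 110  79]
-39 [ 95 115  81]
-36 [ 98 119  83]
-33 [ 99 121  84]
-30 [ 99 121  84]
-27 [ 99 120  84]
-24 [ 96 116  82]
-21 [ 92 110  79]
-18 [ 91 109  79]
-15 [ 98 116  86]
-12 [116 133 106]
-9 [147 160 142]
-6 [177 187 177]
-3 [199 206 201]
0 [207 214 209]
3 [198 204 198]
6 [165 173 162]
9 [120 129 117]
12 [82 89 80]
15 [58 63 60]
18 [51 53 54]
shoe px [184.6314115  176.44776278] tip [210.2988158   81.22493103]
```

>>> jog_arm --series '[{"dx": 0.15, "dy": -0.02, "dz": -0.01, "rx": 0, "ry": 0, "rz": 0, "hand": -1}, {"dx": 0.2, "dy": -0.02, "dz": -0.01, "rx": 0, "ry": 0, "rz": 0, "hand": -1}, {"dx": 0.2, "dy": 0, "dz": 0, "rx": 0, "ry": 0, "rz": 0, "hand": -1}, {"dx": 0.2, "dy": 0, "dz": 0, "rx": 0, "ry": 0, "rz": 0, "hand": -1}, {"dx": 0, "dy": 0, "dz": 0, "rx": 0, "ry": 0, "rz": 0, "hand": -1}]'

```text
clock: 5.97
tcp_pos: [419.2, -88.4, 5.1]
orientation: [[0.165, 0.986, -0.001], [0.986, -0.165, 0.001], [0.001, -0.001, -1.0]]
force: [-0.4, -0.0, -2.2]
opening: 29.8
grasp_force: 30.0
```

```bash
python3 -c "
from h import *
rel()"
```

```text
t 5.97 along -176.6 lat -1.1 z 5.1 ang -9.48 push -0.1 side -0.4 up -2.2 grip 30.0
```

>>> jog_arm --series '[{"dx": 0.1, "dy": 0.015, "dz": 0.01, "rx": 0, "ry": 0, "rz": 0.01, "hand": -1}, {"dx": 0.1, "dy": 0.015, "dz": 0, "rx": 0, "ry": 0, "rz": 0.01, "hand": -1}, {"dx": 0.1, "dy": 0, "dz": 0, "rx": 0, "ry": 0, "rz": 0, "hand": -1}, {"dx": 0.1, "dy": 0, "dz": 0, "rx": 0, "ry": 0, "rz": 0, "hand": -1}, {"dx": 0, "dy": 0, "dz": 0, "rx": 0, "ry": 0, "rz": 0, "hand": -1}]'

```text
clock: 6.38
tcp_pos: [423.7, -73.7, 5.1]
orientation: [[0.167, 0.986, 0.0], [0.986, -0.167, 0.0], [0.0, 0.0, -1.0]]
force: [-0.1, 0.6, -1.3]
opening: 29.8
grasp_force: 30.0
```

```bash
python3 -c "
from h import *
rel();bub()"
```

```text
t 6.38 along -161.3 lat 0.8 z 5.1 ang -9.61 push 0.5 side -0.2 up -1.3 grip 30.0
bubble s -35.8 peak 212.45703
```

```bash
sed -i 's/S=np.arange(-90,20,1.)/S=np.arange(-74,20,1.)/' h.py
```

>>> jog_arm --series '[{"dx": 0.1, "dy": -0.01, "dz": 0, "rx": 0, "ry": 0, "rz": 0, "hand": -1}, {"dx": 0.1, "dy": 0, "dz": 0, "rx": 0, "ry": 0, "rz": 0, "hand": -1}, {"dx": 0.1, "dy": 0, "dz": 0, "rx": 0, "ry": 0, "rz": 0, "hand": -1}, {"dx": 0.1, "dy": 0, "dz": 0, "rx": 0, "ry": 0, "rz": 0, "hand": -1}, {"dx": 0, "dy": 0, "dz": 0, "rx": 0, "ry": 0, "rz": 0, "hand": -1}]'

```text
clock: 6.85
tcp_pos: [425.8, -57.8, 5.0]
orientation: [[0.167, 0.986, -0.0], [0.986, -0.167, 0.0], [0.0, -0.0, -1.0]]
force: [1.0, 0.8, -1.4]
opening: 30.2
grasp_force: 30.0
```

```bash
python3 -c "
from h import *
rel();bub()"
```

```text
t 6.85 along -145.3 lat 0.3 z 5.0 ang -9.60 push 1.0 side 0.9 up -1.4 grip 30.0
bubble s -0.8 peak 207.86328
```

>>> jog_arm --series '[{"dx": 0.08, "dy": 0, "dz": 0, "rx": 0, "ry": 0, "rz": 0, "hand": -1}, {"dx": 0.08, "dy": 0, "dz": 0, "rx": 0, "ry": 0, "rz": 0, "hand": -1}, {"dx": 0.08, "dy": 0, "dz": 0, "rx": 0, "ry": 0, "rz": 0, "hand": -1}, {"dx": 0.08, "dy": 0, "dz": 0, "rx": 0, "ry": 0, "rz": 0, "hand": -1}, {"dx": 0, "dy": 0, "dz": 0, "rx": 0, "ry": 0, "rz": 0, "hand": -1}]'

```text
clock: 7.32
tcp_pos: [428.2, -46.0, 5.1]
orientation: [[0.166, 0.986, 0.0], [0.986, -0.166, -0.001], [-0.001, 0.0, -1.0]]
force: [-0.2, -2.4, -2.0]
opening: 29.7
grasp_force: 30.0
```

```bash
python3 -c "
from h import *
rel();bub()"
```

```text
t 7.32 along -133.2 lat 0.6 z 5.1 ang -9.58 push -2.4 side 0.2 up -2.0 grip 30.0
bubble s -1.5 peak 209.05078
```

>>> jog_arm --series '[{"dx": 0.08, "dy": 0, "dz": 0, "rx": 0, "ry": 0, "rz": 0, "hand": -1}, {"dx": 0.08, "dy": 0, "dz": 0, "rx": 0, "ry": 0, "rz": 0, "hand": -1}, {"dx": 0.08, "dy": 0, "dz": 0, "rx": 0, "ry": 0, "rz": 0, "hand": -1}, {"dx": 0.08, "dy": 0, "dz": 0, "rx": 0, "ry": 0, "rz": 0, "hand": -1}, {"dx": 0, "dy": 0, "dz": 0, "rx": 0, "ry": 0, "rz": 0, "hand": -1}]'

```text
clock: 7.78
tcp_pos: [430.4, -33.6, 5.1]
orientation: [[0.167, 0.986, 0.0], [0.986, -0.167, -0.001], [-0.0, 0.001, -1.0]]
force: [0.5, -2.8, -2.3]
opening: 29.8
grasp_force: 30.0
```

```bash
python3 -c "
from h import *
rel();bub()"
```

```text
t 7.78 along -120.6 lat 0.8 z 5.1 ang -9.63 push -2.7 side 1.0 up -2.3 grip 30.0
bubble s -11.9 peak 208.21484
```

>>> jog_arm --series '[{"dx": 0.08, "dy": 0, "dz": 0, "rx": 0, "ry": 0, "rz": 0, "hand": -1}, {"dx": 0.08, "dy": 0, "dz": 0, "rx": 0, "ry": 0, "rz": 0, "hand": -1}, {"dx": 0.08, "dy": 0, "dz": 0, "rx": 0, "ry": 0, "rz": 0, "hand": -1}, {"dx": 0.08, "dy": 0, "dz": 0, "rx": 0, "ry": 0, "rz": 0, "hand": -1}, {"dx": 0, "dy": 0, "dz": 0, "rx": 0, "ry": 0, "rz": 0, "hand": -1}]'

```text
clock: 8.25
tcp_pos: [432.4, -20.7, 5.1]
orientation: [[0.167, 0.986, 0.0], [0.986, -0.167, -0.0], [-0.0, 0.0, -1.0]]
force: [1.0, -2.7, -1.2]
opening: 29.8
grasp_force: 30.0
```

```bash
python3 -c "
from h import *
rel();bub()"
```

```text
t 8.25 along -107.6 lat 0.5 z 5.1 ang -9.63 push -2.5 side 1.5 up -1.2 grip 30.0
bubble s -22.7 peak 202.21484
```

>>> jog_arm --series '[{"dx": 0.05, "dy": 0, "dz": 0, "rx": 0, "ry": 0, "rz": 0, "hand": -1}, {"dx": 0.05, "dy": 0, "dz": 0, "rx": 0, "ry": 0, "rz": 0, "hand": -1}, {"dx": 0.05, "dy": 0, "dz": 0, "rx": 0, "ry": 0, "rz": 0, "hand": -1}, {"dx": 0.05, "dy": 0, "dz": 0, "rx": 0, "ry": 0, "rz": 0, "hand": -1}, {"dx": 0, "dy": 0, "dz": 0, "rx": 0, "ry": 0, "rz": 0, "hand": -1}]'

```text
clock: 8.72
tcp_pos: [433.6, -12.9, 5.0]
orientation: [[0.167, 0.986, -0.0], [0.986, -0.167, -0.0], [-0.0, -0.0, -1.0]]
force: [0.8, -2.4, -2.5]
opening: 29.7
grasp_force: 30.0
```

```bash
python3 -c "
from h import *
rel();bub(True)"
```

```text
t 8.72 along -99.7 lat 0.5 z 5.0 ang -9.63 push -2.2 side 1.2 up -2.5 grip 30.0
bubble s -30.2 peak 201.5039
-74 [ 85 103  72]
-71 [ 93 113  78]
-68 [ 96 117  81]
-65 [ 96 118  81]
-62 [ 96 118  81]
-59 [ 96 118  81]
-56 [ 96 117  81]
-53 [ 95 116  80]
-50 [ 93 112  78]
-47 [ 89 107  77]
-44 [ 96 113  85]
-41 [117 132 110]
-38 [148 160 146]
-35 [178 188 179]
-32 [195 201 196]
-29 [197 202 199]
-26 [185 190 186]
-23 [154 160 154]
-20 [117 128 112]
-17 [100 117  90]
-14 [ 95 115  82]
-11 [ 96 117  81]
-8 [ 96 117  81]
-5 [ 96 117  81]
-2 [ 95 116  81]
1 [ 95 116  81]
4 [ 92 111  78]
7 [ 83 100  73]
10 [70 81 64]
13 [56 62 56]
16 [49 52 52]
19 [48 50 51]
```

>>> jog_arm --series '[{"dx": 0.03, "dy": 0, "dz": 0, "rx": 0, "ry": 0, "rz": 0, "hand": -1}, {"dx": 0.03, "dy": 0, "dz": 0, "rx": 0, "ry": 0, "rz": 0, "hand": -1}, {"dx": 0.03, "dy": 0, "dz": 0, "rx": 0, "ry": 0, "rz": 0, "hand": -1}, {"dx": 0.01, "dy": 0, "dz": 0, "rx": 0, "ry": 0, "rz": 0, "hand": -1}, {"dx": 0, "dy": 0, "dz": 0, "rx": 0, "ry": 0, "rz": 0, "hand": -1}]'

```text
clock: 9.18
tcp_pos: [434.2, -9.4, 5.1]
orientation: [[0.167, 0.986, -0.0], [0.986, -0.167, -0.001], [-0.001, 0.0, -1.0]]
force: [0.4, -6.8, -1.5]
opening: 29.9
grasp_force: 30.0
```

```bash
python3 - <<'E'
from h import *
rel();bub();s=load('side')
S=np.arange(-80,20,.5);c=prof(s,B0,S)
for a,b in ((-58,-38),(-30,-8)):
  m=(S>=a)&(S<=b);print([(x,int(g)) for x,g in zip(S[m][::4],c[m,1][::4])])
i=np.where(c[:,1]<90)[0];print(S[i].tolist()[:3],S[i].tolist()[-25:])
E
```

```text
t 9.18 along -96.2 lat 0.5 z 5.1 ang -9.60 push -6.6 side 1.6 up -1.5 grip 30.0
bubble s -32.0 peak 202.10352
[(np.float64(-58.0), 117), (np.float64(-56.0), 117), (np.float64(-54.0), 116), (np.float64(-52.0), 112), (np.float64(-50.0), 109), (np.float64(-48.0), 107), (np.float64(-46.0), 110), (np.float64(-44.0), 122), (np.float64(-42.0), 138), (np.float64(-40.0), 161), (np.float64(-38.0), 181)]
[(np.float64(-30.0), 202), (np.float64(-28.0), 193), (np.float64(-26.0), 176), (np.float64(-24.0), 154), (np.float64(-22.0), 134), (np.float64(-20.0), 117), (np.float64(-18.0), 114), (np.float64(-16.0), 113), (np.float64(-14.0), 114), (np.float64(-12.0), 116), (np.float64(-10.0), 117), (np.float64(-8.0), 117)]
[-80.0, -79.5, -79.0] [-78.5, -78.0, -77.5, 9.0, 9.5, 10.0, 10.5, 11.0, 11.5, 12.0, 12.5, 13.0, 13.5, 14.0, 14.5, 15.0, 15.5, 16.0, 16.5, 17.0, 17.5, 18.0, 18.5, 19.0, 19.5]
```

>>> jog_arm --series '[{"dx": 0.02, "dy": 0, "dz": 0, "rx": 0, "ry": 0, "rz": 0, "hand": -1}, {"dx": 0.02, "dy": 0, "dz": 0, "rx": 0, "ry": 0, "rz": 0, "hand": -1}, {"dx": 0.02, "dy": 0, "dz": 0, "rx": 0, "ry": 0, "rz": 0, "hand": -1}, {"dx": 0, "dy": 0, "dz": 0, "rx": 0, "ry": 0, "rz": 0, "hand": -1}, {"dx": 0, "dy": 0, "dz": 0, "rx": 0, "ry": 0, "rz": 0, "hand": -1}]'

```text
clock: 9.65
tcp_pos: [434.6, -6.9, 5.1]
orientation: [[0.167, 0.986, -0.0], [0.986, -0.167, -0.001], [-0.001, -0.0, -1.0]]
force: [0.4, -5.3, -2.4]
opening: 29.8
grasp_force: 30.0
```

```bash
python3 -c "
from h import *
rel();bub()"
```

```text
t 9.65 along -93.7 lat 0.5 z 5.1 ang -9.60 push -5.2 side 1.3 up -2.4 grip 30.0
bubble s -34.6 peak 201.5
```

>>> jog_arm --series '[{"dx": 0, "dy": 0, "dz": 0, "rx": 0, "ry": 0, "rz": 0, "hand": 0.2}, {"dx": 0, "dy": 0, "dz": 0, "rx": 0, "ry": 0, "rz": 0, "hand": 0.2}, {"dx": 0, "dy": 0, "dz": 0, "rx": 0, "ry": 0, "rz": 0, "hand": 0.2}, {"dx": 0, "dy": 0, "dz": 0, "rx": 0, "ry": 0, "rz": 0, "hand": 0.2}, {"dx": 0, "dy": 0, "dz": 0, "rx": 0, "ry": 0, "rz": 0, "hand": 0.2}]'

```text
clock: 10.12
tcp_pos: [434.7, -6.3, 5.1]
orientation: [[0.167, 0.986, 0.0], [0.986, -0.167, 0.0], [0.0, 0.0, -1.0]]
force: [-0.3, -0.1, 0.5]
opening: 55.1
grasp_force: 0.0
```

>>> jog_arm --series '[{"dx": 0, "dy": 0, "dz": -0.3, "rx": 0, "ry": 0, "rz": 0, "hand": 0.2}, {"dx": 0, "dy": 0, "dz": -0.8, "rx": 0, "ry": 0, "rz": 0, "hand": 0.2}, {"dx": 0, "dy": 0, "dz": -1, "rx": 0, "ry": 0, "rz": 0, "hand": 0.2}, {"dx": 0, "dy": 0, "dz": -1, "rx": 0, "ry": 0, "rz": 0, "hand": 0.2}, {"dx": 0, "dy": 0, "dz": -1, "rx": 0, "ry": 0, "rz": 0, "hand": 0.2}]'

```text
clock: 10.53
tcp_pos: [434.0, -6.1, 170.8]
orientation: [[0.167, 0.986, -0.001], [0.986, -0.167, 0.0], [0.0, -0.001, -1.0]]
force: [1.0, -0.4, -0.8]
opening: 55.8
grasp_force: 0.0
```

>>> jog_arm --series '[{"dx": 0.6, "dy": 0, "dz": -1, "rx": 0, "ry": 0, "rz": 0, "hand": 0.2}, {"dx": 0.9, "dy": 0, "dz": -0.7, "rx": 0, "ry": 0, "rz": 0, "hand": 0.2}, {"dx": 0.9, "dy": 0, "dz": 0, "rx": 0, "ry": 0, "rz": 0, "hand": 0.2}, {"dx": 0.6, "dy": 0, "dz": 0, "rx": 0, "ry": 0, "rz": 0, "hand": 0.2}, {"dx": 0, "dy": 0, "dz": 0, "rx": 0, "ry": 0, "rz": 0, "hand": 0.2}]'

```text
clock: 10.95
tcp_pos: [454.1, 110.0, 231.1]
orientation: [[0.164, 0.987, 0.002], [0.987, -0.164, 0.002], [0.002, 0.001, -1.0]]
force: [0.5, 0.2, -0.1]
opening: 55.5
grasp_force: 0.0
```

```bash
python3 - <<'E'
from h import *
bub();rel()
s=snap('wrist');u,v=proj(s,[*(B0[:2]-32*PD),66]);print(u,v)
cv2.imwrite('full.png',s['pixels'])
x,y=int(np.clip(u,55,505)),int(np.clip(v,75,345));show('w5',s,(x-55,y-75,x+55,y+75),4)
E
```

```text
bubble s -34.5 peak 195.9375
t 11.00 along 22.9 lat -0.0 z 230.5 ang -9.40 push -0.5 side 0.0 up 1.1 grip 0.0
259.1416280423927 109.35224712740997
```

View pics/w5.png

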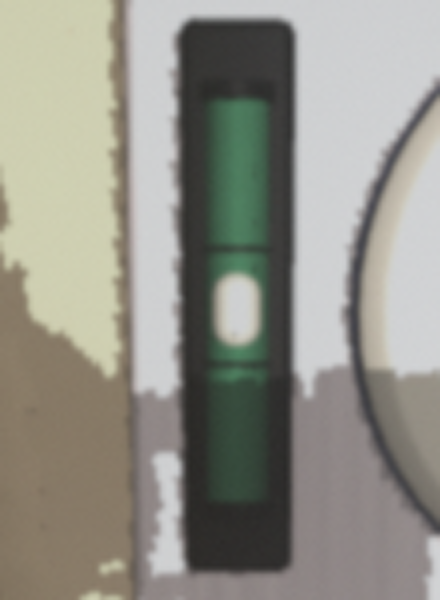

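The overhead crop shows lines at rows 248 and 365 (middle 306) and the bubble from 272 to 347 (middle 309). That is centred to within about 0.7 mm, with the gripper clear.

```bash
python3 -c "
from h import *
print(order.hand_in())"
```

```text
the job is handed in; nothing more can be done
None
```

The tapered wedge now carries the low corner with the bubble centred to within about 0.7 mm; I released it, moved the gripper clear, and handed the job in at about 11 s on the robot's clock.

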